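Feel for the hidden release notch and open the analyser's sample lid

TASK

Put the tip of the closed fingers on top of the dark grey rail along the front of the beige water analyser, beside the green dot at the rail's left end, and slide it along the rail with a light touch to find the notch hidden in it. Press the key inside the notch fully down, so that the sample lid springs open and stays open, then draw the hand clear. Do not touch the lid, grasp nothing, and leave the bottles, vials, beaker, tray and loose cap where they are.

Things in the scene. Friction and masses are not known exactly. Their poses are not given: they have to be found in the camera images.
- analyser: Beige bench-top water analyser fixed to the table, 235 mm deep (x from -110 to 125), 410 mm wide. Origin: on the table under its middle; x from its front (robot side) to its back, y to the robot's left, along the rail, z up. A low bare deck (top z = 46 mm) lies between two raised side housings (85 mm high, |y| from 110 to 205 mm). On the deck: the dark grey rail in front, the lid behind.
- rail_mid (a point): Middle of the rail's top face, at (-80, 0, 66) mm in the analyser's frame. The dark grey rail is straight, parallel to y, 16 mm wide, 20 mm high, rigid, seen from y = -110 to +110 mm. It has one notch, 50 mm long, open to front, back and top, whose centre lies anywhere from y = -60 to +30 mm and differs each time (so it may not be at this point).
- rail_start (a point): Point on the centre line of the rail's top face at its left end, at (-80, 85, 66) mm in the analyser's frame; the rail is always solid here. A green dot 18 mm across on the deck just in front of the rail marks it. Touch the rail here, within 15 mm along it, then slide towards the analyser's -y.
- key (a joint): Release key in the notch, dark grey like the rail, 15 mm wide, filling the length of the notch. Value in m: 0 = up (top 9 mm below the rail's top), 0.007 = fully down (top at z = 50 mm of the analyser's frame, still 4 mm above the deck). It moves straight down under a push of about 7 N, then meets a hard stop, and stays where it is left (no return spring).
- lid (a joint): Opening of the sample lid in rad: 0 = shut, 0.5 = open. It is geared to the key: it rises as the key goes down and stays up.
- lid_front (a point): Blue-grey sample lid, 80 mm (x) by 200 mm (y) by 6 mm, on the deck behind the rail, hinged along its back edge; it begins 77 mm behind (+x of) the rail's rear face and its front edge rises to about 92 mm above the table when open. This point: middle of its front upper edge, at (5, 0, 53.5) mm in the analyser's frame when shut. Must not be touched.
- reagent_bottle: White bottle with purple cap, 44 mm across, 90 mm high, standing on the table in front and to the left of the analyser. Origin: centre of underside. Leave it alone.
- amber_jar: Amber jar with black cap, 48 mm across, 60 mm high, on the table in front and to the right. Origin: centre of underside. Leave it alone.
- beaker: Open glass beaker, 70 mm across, 85 mm high, on the table to the left. Origin: centre of underside. Leave it alone.
- tray: Green open tray, 170 by 130 by 22 mm, on the table to the right. Origin: centre of underside. Leave it alone.
- tray_vial: Glass vial with white cap, 28 mm across, 50 mm high, standing in the green tray. Origin: centre of underside. Leave it alone.
- cuvette: Glass cuvette with black cap, 25 mm across, 55 mm high, standing on top of the analyser's right side housing (its foot at 85 mm height). Origin: centre of underside. Leave it alone.
- purple_cap: Loose purple screw cap, 34 mm across, 14 mm high, on the table to the left. Origin: centre of underside. Leave it alone.

How it is judged:
By the outcome, as a careful person would: the job done as asked, in the order asked, and still so for the second after the job is handed in, with the robot touching nothing.
It also fails if it takes over 61 s, if anything falls off the work surface, if the arm or the gripper's body presses on something with over 40 N, if the wrist force passes 120 N, or if a joint passes its speed limit or range.

ROBOT

A 6-joint arm with a two-finger parallel gripper is mounted at the origin on the work surface. World frame = base frame: x ahead of the robot, y to its left, z up, the work surface at z = 0. Lengths are in mm, angles in rad, forces in N, time in s.
With the tool pointing down it reaches from about 400 to 925 mm from the base axis. Payload 12.5 kg.
Tool frame: the origin (TCP) lies between the finger pads; the fingertips stand 19 mm ahead of it and the grasp point (between the pads) is the TCP (env.tips_ahead is the distance from the TCP to the fingertips, in mm); z points along the fingers, y is the line along which they close (so a half turn about z gives the same grasp; the last joint's range is limited). The gripper opens to 95 mm and grips with 3 to 60 N. Pads are 20 mm wide; open, the fingers measure 119 mm over their backs; the gripper's body (75 mm by 180 mm) begins 59 mm behind the grasp point.
Start: joints at [-1.249, 0.491, 1.559, -0, 1.092, -0.106], TCP at [259.317, -568.682, 233.661] pointing down, gripper open.
Joint ranges: [-3.1, 3.1], [-0.84, 2.19], [0.05, 2.79], [-1.13, 4.28], [0.06, 2.93], [-2.69, 2.69]. Speed limits (rad/s): [2.22, 2.22, 2.79, 3.14, 3.14, 3.14].

INTERFACE

Orientations are given as [roll, pitch, yaw] about the fixed x, y, z axes, in that order (R = Rz(yaw) Ry(pitch) Rx(roll)).
In Python, from cell import env gives the robot as it stands.
- The arm moves only by the shell command python3 -m crank 'ROWS'. ROWS is JSON, a list of rows, each a list of 5 numbers: the shift along the tool's x, y, z in mm, then the turn about the tool's z in degrees, then the finger opening in mm, from 0 to 95.1. In form: [[dx, dy, dz, yaw, grip], ...]. A call has 1 to 10 rows; each row is the pose to reach, as a shift and turn from the pose commanded when the call began, along the tool's axes at that moment; what a row does not reach only later rows make up. A row lasts 1/12 s, in which the tool goes at most 41.7 mm and 7.16 degrees, less where a joint would pass 70% of its speed; a pose out of reach is approached as far as the arm can. A call with a gripper value outside its range is refused whole. The fingers move at their own pace and stop on an object; the grip force is fixed at half the most. Time passes only in rows, so rows that repeat a pose let the fingers close. It gives the time, the measured TCP pose, the force, the opening and the grip force at its end, in the units of the state.
- env.state(): the state, without advancing time (a new reading comes with each control period).
- env.read_camera(name): name is "scene" or "top"; returns a dict with "img" (400x640x3 uint8, blue, green, red), "K" (3x3 intrinsics, pixels), "pose" (4x4, takes a point from camera to world coordinates). Camera axes: x right, y down, z forward; pixel columns grow to the right and rows downward; lengths in mm; the calibration is good to about 2 mm. A picture is of the moment at which its call begins. There is no depth.
- env.job_done(): hands the job in; it is judged then, once.
The state is a dict: "t": time; "joints": joint angles; "qvel": joint speeds; "tau": joint torques, N m; "eef_pos": TCP position; "tcp_rot": TCP orientation; "ft_force": force on the tool from outside, world axes, zero at the start; "moment": the same for the moment, N m; "opening": opening from 0.0 (shut) to 1.0 (fully open); "grip_force": force on a finger pad.
Only numpy, scipy, OpenCV 4.12 (cv2) and the standard library are available. Lean on these libraries where they do the work, as an engineer would, in place of code of your own. Each camera call takes 0.05 s, during which the arm holds its last target. There are 200 camera calls.

## Working session

There is one attempt and no reset: what is moved stays moved. The work goes in short steps, Python scripts to look and compute and a shell command to move; the robot and the scene stay as the last step left them, time stands still between calls to the robot, and variables do not carry over. Pictures are saved under pics/ and viewed, at most 10 in all, crops included, and the job is handed in when it is done.

```bash
mkdir -p pics; ls
python3 - <<'E'
from cell import env
import cv2,numpy as np
for n in("top","scene"):
    c=env.read_camera(n);cv2.imwrite(f"pics/{n}0.png",c["img"]);print(n,c["K"].tolist(),np.round(c["pose"],3).tolist())
s=env.state();print({k:np.round(v,3).tolist() for k,v in s.items()},env.tips_ahead)
E
```

```text
pics
top [[408.17340234377576, 0.0, 314.7442562597968], [0.0, 408.17340234377576, 196.91809686008818], [0.0, 0.0, 1.0]] [[-0.015, -0.989, 0.144, 347.442], [-1.0, 0.014, -0.004, -6.689], [0.002, -0.144, -0.99, 1250.631], [0.0, 0.0, 0.0, 1.0]]
scene [[397.1518744975517, 0.0, 313.4553906796226], [0.0, 397.1518744975517, 207.22540067445323], [0.0, 0.0, 1.0]] [[0.672, 0.416, -0.612, 1204.139], [0.74, -0.401, 0.54, -635.586], [-0.02, -0.816, -0.577, 733.691], [0.0, 0.0, 0.0, 1.0]]
{'t': 0.1, 'joints': [-1.249, 0.491, 1.559, -0.0, 1.092, -0.106], 'qvel': [-0.001, -0.002, 0.001, -0.002, 0.001, -0.0], 'tau': [0.003, -61.362, -25.86, 0.069, 0.047, -0.0], 'eef_pos': [259.249, -568.475, 233.112], 'tcp_rot': [-3.141, -0.0, 0.428], 'ft_force': [0.428, -0.131, -0.159], 'moment': [0.039, 0.041, -0.022], 'grip_force': 0.0, 'opening': 0.999} 19.0
```

View pics/top0.png

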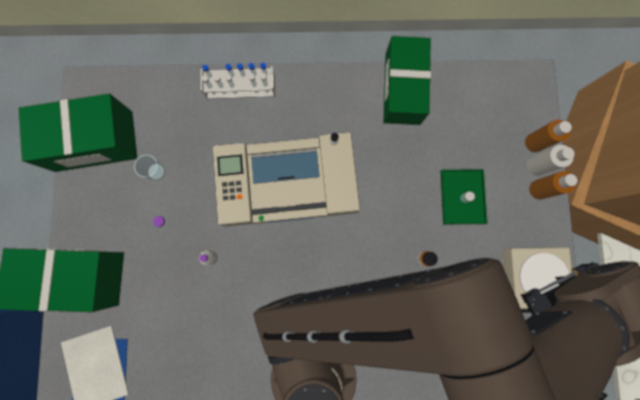

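View pics/scene0.png

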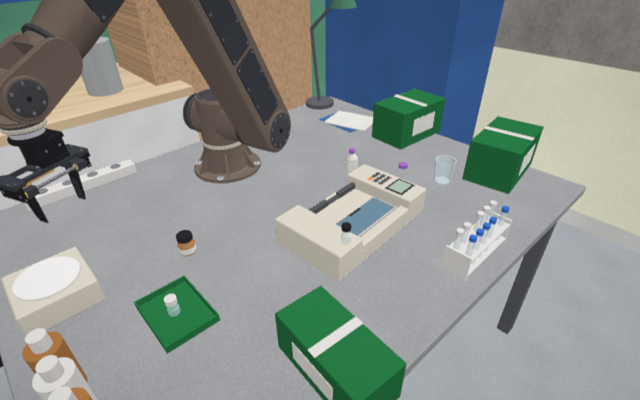

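The top view shows the analyser at columns 214-358, rows 133-224. The rail is the dark strip from about (252,211) to (326,206), the green dot is near (261,218) and the lid is near (285,167). The cuvette is at (335,137), towards the back. The scene view agrees.

```bash
cat > h.py <<'E'
import numpy as np,cv2
from cell import env
def ray(c,u,v,z):
    d=c["pose"][:3,:3]@np.linalg.inv(c["K"])@[u,v,1];o=c["pose"][:3,3]
    return o+d*(z-o[2])/d[2]
def proj(c,p):
    q=c["K"]@(c["pose"][:3,:3].T@(np.array(p)-c["pose"][:3,3]));return q[:2]/q[2]
E
python3 - <<'E'
from h import *
t=env.read_camera("top");s=env.read_camera("scene")
for n,c,(x0,y0,x1,y1) in(("top",t,(248,185,332,226)),("scene",s,(300,170,370,225))):
    im=c["img"][y0:y1,x0:x1];h=cv2.cvtColor(im,cv2.COLOR_BGR2HSV)
    dark=((h[...,2]<100)&(h[...,1]<90)).astype(np.uint8)
    k,l,st,ce=cv2.connectedComponentsWithStats(dark)
    for i in range(1,k):
        if st[i,4]>15: print(n,"dark",st[i]+[x0,y0,0,0,0],ce[i]+[x0,y0])
    g=cv2.inRange(h,(40,90,40),(90,255,255));m=cv2.moments(g,True)
    if m["m00"]: u=m["m10"]/m["m00"]+x0;v=m["m01"]/m["m00"]+y0;print(n,"green",m["m00"],u,v,ray(c,u,v,46))
    b=cv2.inRange(h,(95,80,40),(115,255,255));
    if b.any() and n=="top":
        r=cv2.minAreaRect(max(cv2.findContours(b,0,2)[0],key=cv2.contourArea));print(r)
im=t["img"][120:235,205:365];cv2.imwrite("pics/a.png",cv2.resize(im,None,fx=5,fy=5,interpolation=2))
E
```

```text
top dark [251 203  75  13 319] [287.75548589 208.18181818]
top green 17.0 260.7647058823529 217.94117647058823 [462.35775987 148.95350161  46.        ]
scene dark [310 183  45  30 238] [333.17226891 197.82773109]
scene dark [350 208  10   8  20] [354.5 211.4]
scene dark [342 222   9   3  18] [346.05555556 223.38888889]
```

View pics/a.png

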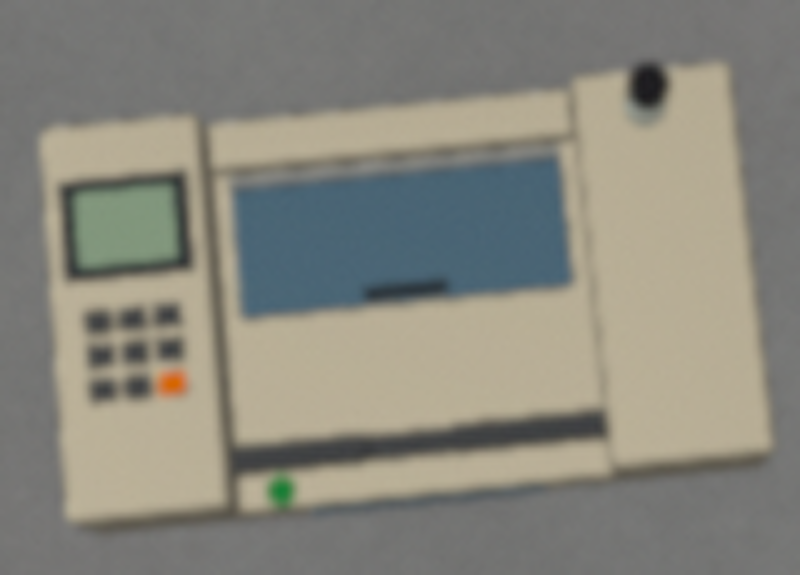

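The crop shows the rail from crop (235,460) to (604,424) and the green dot at (281,491). The lid sits well behind the rail, and the lines are tilted about 5°. Next I'll fit the rail line.

Run:
```python
from h import *
t=env.read_camera("top");s=env.read_camera("scene")
def fit(c,x0,y0,x1,y1,lo):
    im=c["img"][y0:y1,x0:x1];h=cv2.cvtColor(im,cv2.COLOR_BGR2HSV)
    d=((h[...,2]<100)&(h[...,1]<90)).astype(np.uint8)
    k,l,st,ce=cv2.connectedComponentsWithStats(d);i=1+np.argmax(st[1:,4])
    ys,xs=np.nonzero(l==i);return np.array([ray(c,x+x0,y+y0,66)[:2] for x,y in zip(xs,ys)],np.float32)
P=fit(t,254,185,324,226,0)
vx,vy,cx,cy=cv2.fitLine(P,cv2.DIST_L2,0,.01,.01).ravel()
d=np.array([vx,vy])*np.sign(vy);n=np.array([d[1],-d[0]])  # d=+y analyser, n=+x
print("yaw",np.degrees(np.arctan2(-d[0],d[1])),"c",cx,cy,"ends",((P-[cx,cy])@d).min(),((P-[cx,cy])@d).max(),"width",np.percentile((P-[cx,cy])@n,[2,98]))
g=ray(t,260.76,217.94,46)[:2]
st=np.array([cx,cy])+d*((g-[cx,cy])@d)
print("start",st,"dot in front by",(g-st)@n)
Q=fit(s,305,178,358,215,0);print("scene rail perp offset",np.percentile((Q-[cx,cy])@n,[5,50,95]),"along",((Q-[cx,cy])@d).min(),((Q-[cx,cy])@d).max())
a=np.arctan2(-d[0],d[1])
R=np.array([[np.cos(a),-np.sin(a)],[np.sin(a),np.cos(a)]])
o=st-R@[-80,85];print("origin",o)
print("lid front px",proj(t,[*(o+R@[5,0]),53.5]),proj(s,[*(o+R@[5,0]),53.5]))
e=env.state();yt=e["tcp_rot"][2]
RT=np.array([[np.cos(yt),np.sin(yt)],[np.sin(yt),-np.cos(yt)]]) # tool x,y axes in world (roll pi)
print("tool shift to start",RT.T@(st-e["eef_pos"][:2]),"dz to 25 above",e["eef_pos"][2]-19-91,"yaw",np.degrees(yt),e["eef_pos"])
```

```text
yaw 5.1384234 c 488.09268 65.13794 ends -101.46707 101.7572 width [-6.04665771  6.24355194]
start [480.40849632 150.59029177] dot in front by -18.119859876838664
scene rail perp offset [ 1.68536004 13.23955679 22.59201632] along -92.429054 102.34153
origin [567.69978443  73.09686795]
lid front px [285.90714181 180.44606492] [352.41567645 210.12053204]
tool shift to start [ 499.55633901 -562.66927289] dz to 25 above 123.47123848046351 yaw 24.511135859475157 [ 259.30650069 -568.62257938  233.47123848]
```

```bash
python3 -m crank '[[30,-20,0,2,0],[67,-43,0,4,0],[105,-67,0,6,0],[142,-90,0,8,0],[180,-114,0,10,0],[220,-139,0,12,0],[260,-165,0,14,0],[300,-190,0,16,0],[340,-215,0,18,0],[372,-236,0,19.4,0]]'
```

```text
t: 1.13
eef_pos: [484.7, -222.6, 233.8]
tcp_rot: [3.141, -0.0, 0.087]
ft_force: [0.9, -1.0, 0.3]
opening: 0.354
grip_force: 0.0
```

```bash
python3 -m crank '[[1,-30,0,0,0],[2,-70,0,0,0],[4,-110,0,0,0],[5,-150,0,0,0],[7,-190,0,0,0],[8,-230,20,0,0],[9,-270,40,0,0],[10,-310,60,0,0],[11,-335,80,0,0],[12,-350,90,0,0]]' && python3 -m crank '[[0,0,10,0,0],[0,0,10,0,0],[0,0,10,0,0],[0,0,10,0,0]]'
python3 - <<'E'
from h import *
e=env.state();print(np.round(e["eef_pos"],1),e["tcp_rot"],e["opening"],e["ft_force"])
c=env.read_camera("top");cv2.imwrite("pics/b.png",cv2.resize(c["img"][120:270,205:365],None,fx=4,fy=4,interpolation=2))
c=env.read_camera("scene");cv2.imwrite("pics/c.png",cv2.resize(c["img"][110:260,250:450],None,fx=4,fy=4,interpolation=2))
p=e["eef_pos"]-[0,0,19];print(proj(c,p),proj(c,[480.4,150.6,66]))
E
```

```text
t: 1.97
eef_pos: [463.3, 128.2, 141.6]
tcp_rot: [-3.141, 0.002, 0.091]
ft_force: [0.4, -0.8, -0.1]
opening: 0.002
grip_force: 0.0
t: 2.3
eef_pos: [465.1, 124.9, 134.2]
tcp_rot: [3.142, -0.001, 0.089]
ft_force: [-1.2, -0.3, -0.7]
opening: 0.007
grip_force: 0.0
[465.1 124.9 134.2] [ 3.14152731e+00 -7.61780312e-04  8.85636718e-02] 0.00693307018409677 [-1.16499716 -0.25919197 -0.65920487]
[338.9603544  172.33473799] [347.91439618 184.72958709]
```

View pics/c.png

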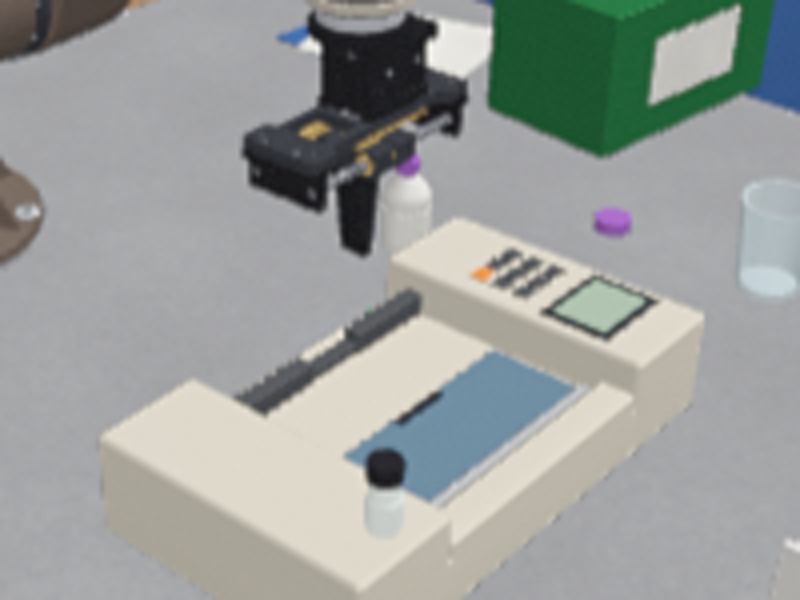

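The picture shows the closed fingertips at crop (355,250), which matches the projection. The rail runs from crop (420,295) to (250,405), with a gap around (305-345, 345). The tip still has to move about 15 mm in x and 26 mm in y.

```bash
python3 -m crank '[[6,-8,0,0,0],[12,-16,5,0,0],[17.5,-24,15,0,0],[17.5,-24,25,0,0],[17.5,-24,30,0,0],[17.5,-24,30,0,0],[17.5,-24,30,0,0],[17.5,-24,30,0,0]]'
```

```text
t: 3.07
eef_pos: [479.9, 150.5, 103.6]
tcp_rot: [3.141, 0.0, 0.089]
ft_force: [0.5, -0.3, -0.2]
opening: 0.003
grip_force: 0.0
```

```bash
python3 -m crank '[[0.5,0,4,0,0],[0.5,0,8,0,0],[0.5,0,11,0,0],[0.5,0,13,0,0],[0.5,0,15,0,0],[0.5,0,16,0,0],[0.5,0,16,0,0],[0.5,0,16,0,0]]'
```

```text
t: 3.73
eef_pos: [480.5, 150.8, 87.6]
tcp_rot: [3.141, -0.0, 0.089]
ft_force: [0.4, 0.0, -0.2]
opening: 0.005
grip_force: 0.0
```

```bash
python3 -m crank '[[0,0,0.5,0,0],[0,0,1,0,0],[0,0,1.5,0,0],[0,0,1.5,0,0]]';python3 -m crank '[[0,0,0.3,0,0],[0,0,0.6,0,0],[0,0,0.6,0,0]]'
```

```text
t: 4.07
eef_pos: [480.5, 150.8, 86.1]
tcp_rot: [3.142, -0.0, 0.089]
ft_force: [1.2, 0.3, -0.4]
opening: 0.005
grip_force: 0.0
t: 4.32
eef_pos: [480.5, 150.7, 85.5]
tcp_rot: [3.142, -0.0, 0.089]
ft_force: [0.4, 0.1, 0.3]
opening: 0.004
grip_force: 0.0
```

```bash
for i in 1; do python3 -m crank '[[0,0,0.2,0,0],[0,0,0.4,0,0],[0,0,0.4,0,0]]';done; python3 -m crank '[[0,0,0.2,0,0],[0,0,0.4,0,0],[0,0,0.4,0,0]]'
```

```text
t: 4.57
eef_pos: [480.5, 150.7, 85.3]
tcp_rot: [3.141, -0.0, 0.089]
ft_force: [-1.1, -1.5, 3.6]
opening: 0.008
grip_force: 1.8
t: 4.82
eef_pos: [480.5, 150.7, 85.2]
tcp_rot: [3.142, -0.0, 0.089]
ft_force: [-2.1, -1.1, 9.6]
opening: 0.004
grip_force: 4.9
```

Contact is at about 85.3 mm TCP height, so the tip is at 66.3 mm, matching the rail top. I'll ease off slightly and slide.

```bash
python3 -m crank '[[0,2,-0.2,0,0],[0,4,-0.2,0,0],[0,6,-0.2,0,0],[0,8,-0.2,0,0],[0,10,-0.2,0,0],[0,12,-0.2,0,0]]';python3 -m crank '[[0,2,0,0,0],[0,4,0,0,0],[0,6,0,0,0],[0,8,0,0,0],[0,10,0,0,0]]'
```

```text
t: 5.32
eef_pos: [482.1, 139.1, 85.3]
tcp_rot: [-3.141, -0.002, 0.089]
ft_force: [-0.4, 5.5, 4.9]
opening: 0.007
grip_force: 3.0
t: 5.73
eef_pos: [482.9, 129.1, 85.3]
tcp_rot: [-3.141, -0.002, 0.089]
ft_force: [0.3, 4.8, 5.7]
opening: 0.002
grip_force: 3.0
```

```bash
python3 -m crank '[[0,2,0,0,0],[0,4,0,0,0],[0,6,0,0,0],[0,8,0,0,0],[0,10,0,0,0]]';python3 -m crank '[[0,2,0,0,0],[0,4,0,0,0],[0,6,0,0,0],[0,8,0,0,0],[0,10,0,0,0]]';python3 -m crank '[[0,2,0,0,0],[0,4,0,0,0],[0,6,0,0,0]]'
```

```text
t: 6.15
eef_pos: [483.8, 119.1, 85.3]
tcp_rot: [-3.141, -0.002, 0.089]
ft_force: [0.0, 5.5, 5.8]
opening: 0.003
grip_force: 3.1
t: 6.57
eef_pos: [484.7, 109.2, 85.3]
tcp_rot: [-3.141, -0.001, 0.089]
ft_force: [0.3, 4.9, 6.6]
opening: 0.007
grip_force: 3.1
t: 6.82
eef_pos: [485.2, 103.2, 85.3]
tcp_rot: [-3.141, -0.001, 0.089]
ft_force: [1.0, 5.1, 6.3]
opening: 0.005
grip_force: 3.1
```

```bash
python3 -m crank '[[0,2,0,0,0],[0,4,0,0,0],[0,6,0,0,0]]';python3 -m crank '[[0,2,0,0,0],[0,4,0,0,0],[0,6,0,0,0]]';python3 -m crank '[[0,2,0,0,0],[0,4,0,0,0],[0,6,0,0,0]]'
```

```text
t: 7.07
eef_pos: [485.8, 97.2, 85.3]
tcp_rot: [-3.141, -0.001, 0.089]
ft_force: [-0.3, 5.4, 6.0]
opening: 0.006
grip_force: 3.0
t: 7.32
eef_pos: [486.1, 91.0, 85.0]
tcp_rot: [-3.142, -0.001, 0.089]
ft_force: [-0.8, -0.6, 0.8]
opening: 0.004
grip_force: 0.0
t: 7.57
eef_pos: [486.2, 84.7, 84.7]
tcp_rot: [3.141, 0.001, 0.089]
ft_force: [-0.2, 0.1, 0.2]
opening: 0.005
grip_force: 0.0
```

The vertical force dropped at world y≈94, so the tip is now inside the notch. I'll move 4 mm further to the middle of the free window and go down.

```bash
python3 -m crank '[[0,2,0,0,0],[0,4,0,0,0],[0,4,1,0,0],[0,4,2,0,0],[0,4,3.5,0,0],[0,4,5,0,0],[0,4,6,0,0],[0,4,6,0,0]]';python3 -m crank '[[0,0,0.5,0,0],[0,0,1,0,0],[0,0,1.5,0,0],[0,0,2,0,0],[0,0,2.5,0,0],[0,0,3,0,0],[0,0,3.5,0,0],[0,0,3.5,0,0]]'
```

```text
t: 8.23
eef_pos: [486.6, 81.1, 78.6]
tcp_rot: [3.142, 0.0, 0.089]
ft_force: [-0.1, 0.0, -0.2]
opening: 0.005
grip_force: 0.0
t: 8.9
eef_pos: [486.7, 81.0, 75.6]
tcp_rot: [3.141, -0.0, 0.089]
ft_force: [-0.6, 0.1, 3.0]
opening: 0.007
grip_force: 1.7
```

```bash
python3 -m crank '[[0,0,0.5,0,0],[0,0,1,0,0],[0,0,1.5,0,0],[0,0,2,0,0],[0,0,2.5,0,0],[0,0,3,0,0],[0,0,3.5,0,0],[0,0,4,0,0],[0,0,4,0,0]]';python3 -m crank '[[0,0,0.5,0,0],[0,0,1,0,0],[0,0,1.5,0,0],[0,0,2,0,0],[0,0,2,0,0]]'
```

```text
t: 9.65
eef_pos: [486.7, 81.0, 71.3]
tcp_rot: [3.141, 0.0, 0.089]
ft_force: [-0.2, 0.5, 3.2]
opening: 0.003
grip_force: 1.5
t: 10.07
eef_pos: [486.7, 81.0, 69.3]
tcp_rot: [3.142, -0.0, 0.089]
ft_force: [-0.7, -0.0, 2.7]
opening: 0.009
grip_force: 1.5
```

Near the bottom, at 69.3 mm. I'll keep going until I feel the hard stop.

```bash
python3 -m crank '[[0,0,0.3,0,0],[0,0,0.6,0,0],[0,0,0.8,0,0],[0,0,0.8,0,0]]';python3 -m crank '[[0,0,0.3,0,0],[0,0,0.6,0,0],[0,0,0.6,0,0],[0,0,0.6,0,0]]'
python3 - <<'E'
from h import *
c=env.read_camera("scene");cv2.imwrite("pics/d.png",cv2.resize(c["img"][110:260,250:450],None,fx=4,fy=4,interpolation=2))
E
```

```text
t: 10.4
eef_pos: [486.7, 81.0, 69.1]
tcp_rot: [3.141, -0.0, 0.089]
ft_force: [-2.4, 0.2, 12.5]
opening: 0.005
grip_force: 6.0
t: 10.73
eef_pos: [486.7, 81.1, 68.9]
tcp_rot: [3.141, -0.001, 0.089]
ft_force: [-4.4, -0.0, 19.9]
opening: 0.005
grip_force: 9.7
```

View pics/d.png

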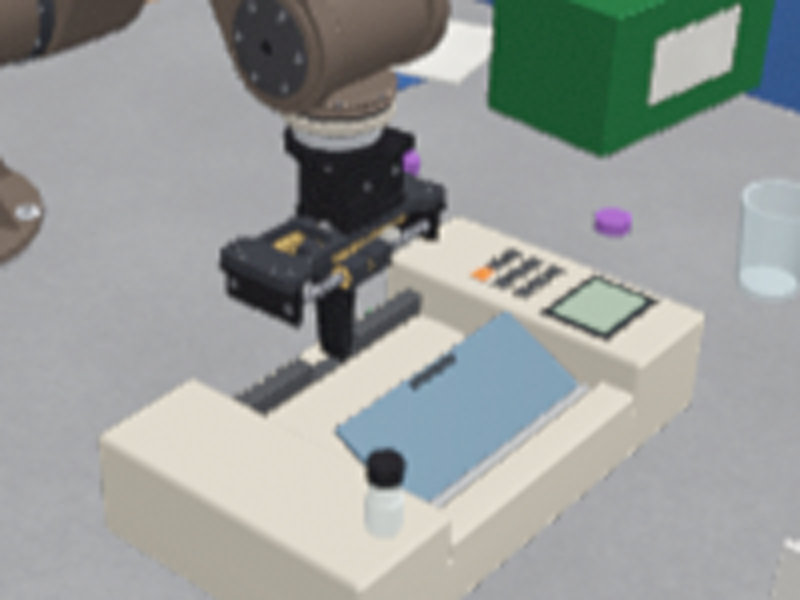

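The tip is in the notch at crop (335,350), and the lid is raised with its front edge at about (340,430)-(505,315). The hard stop was felt at about 69 mm, so I'll withdraw straight up.

```bash
python3 -m crank '[[0,0,-3,0,0],[0,0,-9,0,0],[0,0,-20,0,0],[0,0,-35,0,0],[0,0,-55,0,0],[0,0,-80,0,0],[-10,0,-105,0,0],[-20,0,-120,0,0],[-20,0,-120,0,0],[-20,0,-120,0,0]]';python3 -m crank '[[0,0,0,0,0],[0,0,0,0,0],[0,0,0,0,0],[0,0,0,0,0]]'
python3 - <<'E'
from h import *
c=env.read_camera("scene");cv2.imwrite("pics/e.png",cv2.resize(c["img"][110:260,250:450],None,fx=4,fy=4,interpolation=2))
E
```

```text
t: 11.62
eef_pos: [466.9, 79.3, 188.5]
tcp_rot: [3.141, -0.002, 0.089]
ft_force: [0.9, -0.7, 0.7]
opening: 0.006
grip_force: 0.0
t: 11.95
eef_pos: [466.8, 79.2, 187.2]
tcp_rot: [3.142, 0.001, 0.089]
ft_force: [-1.0, -0.5, 0.0]
opening: -0.001
grip_force: 0.0
```

View pics/e.png

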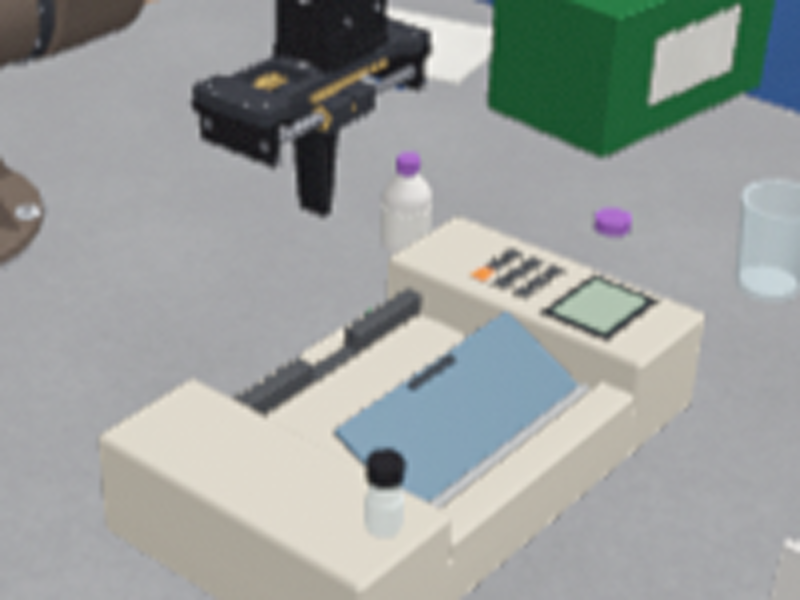

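The hand is clear, with the tip at crop (318,210). The lid stays open and the key sits lower in the notch at (325,350). The bottle, cap and cuvette have not moved.

```bash
python3 -c "
from cell import env
print(env.job_done())"
```

```text
the job is handed in; nothing more can be done
None
```

I found the notch by sliding along the rail from the green dot and pressed the key down to its hard stop; the lid opened and stayed open, the hand is drawn clear, and the job was handed in at about 12 s.

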